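# Fit the foot to a rack post and hold it down for fastening

### The arm

A 6-joint arm with a two-finger parallel gripper is mounted at the origin on the work surface. World frame = base frame: x ahead of the robot, y to its left, z up, the work surface at z = 0. Lengths are in mm, angles in rad, forces in N, time in s.
With the tool pointing down it reaches from about 225 to 725 mm from the base axis. Payload 3.1 kg.
Tool frame: the origin (TCP) lies at the very end of the fingers, on their centre line; the grasp point (between the pads) lies ctrl.tcp_to_grasp behind it (ctrl.tcp_to_grasp is the distance from the TCP to the grasp point, in mm); x points along the fingers, z is the direction in which the jaws open and shut, and the axes are right-handed (so a half turn about x gives the same grasp; the last joint's range is limited). The gripper opens to 85 mm and grips with 20 to 120 N. Pads are 22 mm wide; open, the fingers measure 114 mm over their backs; the gripper's body (76 mm by 85 mm) begins 54 mm behind the grasp point. The pads swing forward as they close: fully open they stand 13 mm farther back than shut.
Start: joints at [1.065, 0.048, 0.099, 1.622, 0, 1.443], TCP at [193.667, 487.966, 231.312] pointing down, gripper open.
Joint ranges: [-2.91, 2.91], [-0.99, 1.94], [-1.21, 1.42], [-2.12, 2.29], [-1.49, 1.47], [-3.14, 3.14]. Speed limits (rad/s): [2.79, 2.79, 3.14, 3.14, 3.14, 3.14].

### API

Orientations are given as a rotation vector (axis times angle).
In Python, from station import ctrl gives the robot as it stands.
- The arm moves only by the tool play_rows, never from a script. Its argument "moves" is one flat list of numbers, 5 for each row, row after row: the shift along the tool's x, y, z in mm, then the turn about the tool's x in rad, then the opening, from -1 (shut) to 1 (fully open). In form: [tx, ty, tz, roll, claw, tx, ty, tz, roll, claw, ...]. A call has 1 to 10 rows; each row shifts and turns the commanded pose from where the row before left it, along the tool's axes as they then stand; what a row does not reach is not made up. A row lasts 1/10 s, in which the tool goes at most 50 mm and 8.59 degrees, less where a joint would pass 70% of its speed; a pose out of reach is approached as far as the arm can. A call is refused whole if a number of a shift passes 50 or a number of a turn 0.15, either way. A call with a gripper value outside its range is refused whole. The fingers move at their own pace and stop on an object; "force" is the grip in N (left out, the last holds). Time passes only in rows, so rows that do not move let the fingers close. It gives the time, the measured TCP pose, the force and the opening at its end, in the units of the state.
- ctrl.observe(): the state, without advancing time (a new reading comes with each control period).
- ctrl.grab_frame(name): name is "scene" or "top"; returns a dict with "color" (400x640x3 uint8, red, green, blue), "range_z" (400x640 float32, mm along the optical axis (not along the pixel's ray), 0 where there is no reading), "mtx" (3x3 intrinsics, pixels), "extrinsics" (4x4, takes a point from camera to world coordinates). Camera axes: x right, y up, looking along -z (the intrinsics and any distortion apply to the point x, -y, -z); pixel columns grow to the right and rows downward; lengths in mm; the calibration is good to about 2 mm. A picture is of the moment at which its call begins.
- ctrl.close_job(): hands the job in, once; it reports no verdict.
The state is a dict: "t": time; "joints": joint angles; "qd": joint speeds; "joint_efforts": joint torques, N m; "eef_pos": TCP position; "eef_rot": TCP orientation; "ft_force": force on the tool from outside, world axes, zero at the start; "torque": the same for the moment, N m; "opening": finger opening in mm.
Only numpy, scipy, OpenCV 4.12 (cv2) and the standard library are available. Lean on these libraries where they do the work, as an engineer would, in place of code of your own. Each camera call takes 0.05 s, during which the arm holds its last target.

### The job

Take the round foot out of the wooden carrier, set its tapered spigot into the open top of the round post, and press it down, collar tight on the post's rim, so that the sprung post sinks about half of its travel (a steady push of roughly 10 N); never drive the post to the bottom of its travel. Finish while still holding the foot pressed down like that, for a workmate who will put in the cross screw, and leave the square foot, the oblong foot, the screwdriver and the carton where they are.

Things in the scene. Friction and masses are not known exactly. Their poses are not given: they have to be found in the camera images.
- round_foot: The foot to fit, grey plastic, the one with a ROUND collar. Upwards: tapered spigot 35 mm long (22 mm across at the tip, 31 mm from 30 mm up), collar 48 mm across, 6 mm thick, round stub to grip 26 mm across, 37 mm tall; 60 g. Origin: centre of the spigot's tip, z up the stub. Starts upright and loose in a carrier hole, tip 10 mm and stub 51 to 88 mm above the bench.
- foot_collar (a point): Centre of the underside of the round foot's collar, 35 mm above the spigot's tip: the face that must come down on the post's rim.
- post: Round aluminium post: upright tube 42 mm outside, 34 mm inside, 115 mm long, open on top, two small dark screw holes near the top. It slides in a dark guide sleeve (62 mm across, top 67 mm above the bench) on a grey 130 mm square plate fixed to the bench. Origin: centre of the tube's lower end; z up. Clear inside for its whole length.
- post_mouth (a point): Centre of the post's open top, at the level of its rim: 160 mm above the bench when nothing presses on it. It sinks with the post.
- seat (a joint): How far the sprung post is pressed straight down, m: 0 at rest, 0.030 at the stop. It takes 2 N to start, then 0.5 N per mm: 9.5 N at half travel (15 mm), 17 N at the stop; it springs back. A bright ring on the post (58 mm across, underside 97 mm above the bench at rest) is 30 mm above the sleeve at rest and meets it at the stop: the gap shows the travel left.
- rack: The carrier: a pale wooden block fixed to the bench, 270 mm (its x) by 85 mm (its y) by 45 mm tall, with three round through holes 36 mm across in a row along its x, 85 mm apart. Origin: centre of its underside. The stand and the carrier may change sides.
- square_foot: A foot for another post, to be left alone: grey plastic, square collar 44 mm, same stub and height as the round one, standing in another carrier hole. Origin: centre of its tip.
- oblong_foot: A foot for another post, to be left alone: grey plastic, oblong collar 64 by 40 mm, same stub and height, standing in another carrier hole. Origin: centre of its tip.
- screwdriver: The workmate's screwdriver, 200 mm long, lying on the bench between the carrier and the stand, pointing away from the robot; leave it alone. Its handle is towards its -x.
- carton: A small parcel carton 85 by 120 by 60 mm with a pale paper band, beyond the work; leave it alone. Origin: centre of its underside.
Things that resemble listed ones, but are neither listed nor needed, are in the scene too. What is shaped like the round_foot but turquoise or yellow is not meant.

How it is judged (in metres and radians):
On the way, in this order (a step that is already met when the one before it is completed fails the run):
1. the round foot is lifted clear of the carrier (height (world z) of round_foot above 0.055 m), for 0.1 s.
2. the round foot is in the post, its collar on the rim (distance between foot_collar and post_mouth below 0.004 m and angle between the z axis of round_foot and the z axis of post, either way round below 0.08 rad), for 0.2 s.
At the end, for the whole second after the job is handed in: Still held pressed down by the fingers: round foot's collar within 4 mm of the post's rim (3 mm sideways), foot in line with the post within 0.08 rad, post steady and sunk 8 to 22 mm of its 30 mm (about 6 to 13 N; contact force 4 to 16 N) (all of step 2 and horizontal distance between foot_collar and post_mouth below 0.003 m and z of foot_collar in the frame of post above 0.11 m and value of joint seat between 0.008 and 0.022 m and velocity of joint seat between -0.005 and 0.005 m/s and contact force between round_foot and post between 4 and 16 N and contact force between the fingers and round_foot above 2 N); the arm keeps its last pose, push and grip.
It fails at once if the post is driven to the bottom of its travel (sunk more than 28.5 mm) (value of joint seat above 0.0285 m).
It fails at once if the square foot, oblong foot, screwdriver or carton is moved by more than 30 mm (distance of any of square_foot, oblong_foot, screwdriver, carton from where it was at the start of the episode above 0.03 m).
It also fails if it takes over 43 s, if anything falls off the work surface, if the arm or the gripper's body presses on something with over 40 N, if the wrist force passes 120 N, or if a joint passes its speed limit or range.

## Working session

There is one attempt and no reset: what is moved stays moved. The work goes in short steps, Python scripts to look and compute and a tool call to move; the robot and the scene stay as the last step left them, time stands still between calls to the robot, and variables do not carry over. Pictures are saved under pics/ and viewed, and the job is handed in when it is done.

Besides the shell and the picture viewer there is one more tool, called after "Call:" as a command line: name --argument value ..., lists and objects as JSON in quotes. play_rows: Moves the arm, as the interface text tells. Its arguments: {"type":"object","properties":{"moves":{"type":"array"},"force":{"type":"number"}},"required":["moves"]}

```bash
mkdir -p pics; ls; python3 - <<'E'
from station import ctrl
import cv2,numpy as np
s=ctrl.observe()
print({k:np.round(v,3).tolist() for k,v in s.items()}, ctrl.tcp_to_grasp)
for n in("scene","top"):
    f=ctrl.grab_frame(n); cv2.imwrite(f"pics/{n}0.png",f["color"][:,:,::-1]); np.savez(f"{n}0.npz",**f)
    print(n,f["mtx"].tolist(),np.round(f["extrinsics"],3).tolist(),f.keys())
E
```

```text
pics
{'t': 0.0, 'joints': [1.065, 0.049, 0.098, 1.622, -0.0, 1.443], 'qd': [0.002, 0.001, 0.002, 0.0, 0.0, 0.001], 'joint_efforts': [0.001, -33.878, 32.002, 0.02, -0.0, -0.0], 'eef_pos': [193.365, 487.43, 230.123], 'eef_rot': [-0.928, 1.367, 0.926], 'ft_force': [-0.251, 1.122, -0.117], 'torque': [0.049, -0.018, -0.015], 'opening': 85.459} 18.700000000000003
scene [[461.50468538792666, 0.0, 317.8236566896873], [0.0, 461.50468538792666, 200.6068432927809], [0.0, 0.0, 1.0]] [[-0.689, -0.577, 0.439, 981.045], [0.725, -0.539, 0.429, 453.116], [-0.011, 0.614, 0.789, 806.846], [0.0, 0.0, 0.0, 1.0]] dict_keys(['color', 'range_z', 'mtx', 'extrinsics'])
top [[432.88181248550444, 0.0, 323.92550712459155], [0.0, 432.88181248550444, 200.24768107459357], [0.0, 0.0, 1.0]] [[-0.021, 0.983, -0.184, 424.876], [-0.999, -0.027, -0.032, 56.557], [-0.037, 0.183, 0.982, 1078.002], [0.0, 0.0, 0.0, 1.0]] dict_keys(['color', 'range_z', 'mtx', 'extrinsics'])
```

View pics/scene0.png

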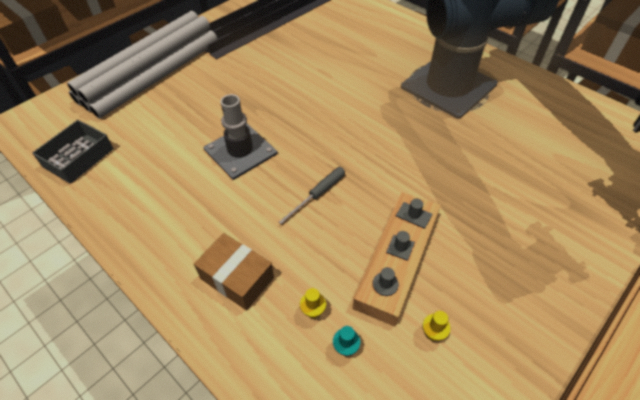

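View pics/top0.png

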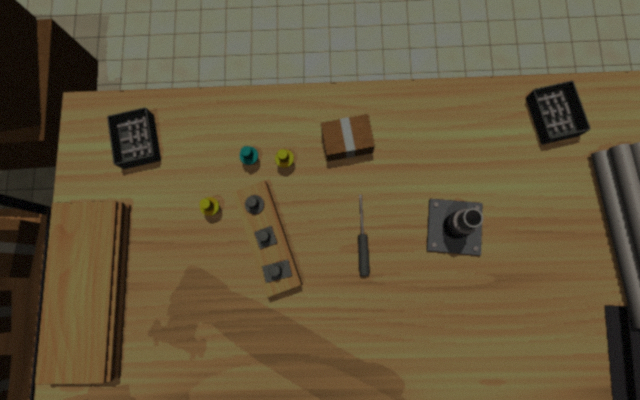

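```bash
cat > h.py <<'E'
import numpy as np,cv2
def proj(f,P):
    P=np.atleast_2d(P).astype(float);E=f["extrinsics"];c=(P-E[:3,3])@E[:3,:3];c=c*[1,-1,-1];p=c@f["mtx"].T
    return p[:,:2]/p[:,2:],c[:,2]
def ray(f,uv,z):
    E=f["extrinsics"];d=np.linalg.inv(f["mtx"])@[uv[0],uv[1],1];d=E[:3,:3]@(d*[1,-1,-1]);o=E[:3,3]
    return o+d*(z-o[2])/d[2]
def cloud(f):
    E=f["extrinsics"];h,w=f["range_z"].shape;u,v=np.meshgrid(np.arange(w),np.arange(h));Z=f["range_z"]
    K=f["mtx"];c=np.stack([(u-K[0,2])/K[0,0]*Z,-(v-K[1,2])/K[1,1]*Z,-Z],-1)
    P=c@E[:3,:3].T+E[:3,3];P[Z==0]=np.nan;return P
E
python3 - <<'E'
from h import *
for n in("scene","top"):
    f=np.load(n+"0.npz"); 
    print(n,np.round(proj(f,[[193,488,231],[0,0,0],[0,0,300],[193,488,400]])[0]).tolist())
    P=cloud(f)
    pts={"scene":[(416,204),(402,238),(386,276),(232,99),(385,160),(600,330),(340,333),(235,250)],"top":[(254,203),(264,236),(276,271),(471,217),(350,330),(105,318),(470,225),(348,130)]}[n]
    for u,v in pts: print(u,v,np.round(P[v,u]))
E
```

```text
scene [[655.0, 152.0], [448.0, 85.0], [477.0, -24.0], [723.0, 69.0]]
416 204 [455. 208.  87.]
402 238 [537. 236.  86.]
386 276 [622. 265.  90.]
232 99 [ 538. -238.  147.]
385 160 [334.  47.  -1.]
600 330 [401. 590.   3.]
340 333 [750. 273.  79.]
235 250 [758.  13.  57.]
top [[111.0, 413.0], [370.0, 471.0], [383.0, 554.0], [51.0, 447.0]]
254 203 [609. 253.  87.]
264 236 [530. 229.  88.]
276 271 [450. 201.  87.]
471 217 [ 560. -241.  103.]
350 330 [309.  36.   2.]
105 318 [352. 604.  60.]
470 225 [ 535. -220.  162.]
348 130 [790.  27.  59.]
```

```bash
python3 - <<'E'
from h import *
a=np.load("scene0.npz");b=np.load("top0.npz")
c=cv2.resize(a["color"][180:330,340:460],None,fx=3.3,fy=3.3,interpolation=cv2.INTER_CUBIC)
d=cv2.resize(b["color"][175:305,225:310],None,fx=3.8,fy=3.8,interpolation=cv2.INTER_CUBIC)
im=np.zeros((500,730,3),np.uint8);im[:c.shape[0],:c.shape[1]]=c;im[:d.shape[0],c.shape[1]:c.shape[1]+d.shape[1]]=d
cv2.imwrite("pics/crop0.png",im[:,:,::-1])
c=cv2.resize(a["color"][85:185,195:285],None,fx=4,fy=4,interpolation=cv2.INTER_CUBIC)
d=cv2.resize(b["color"][190:265,420:500],None,fx=4,fy=4,interpolation=cv2.INTER_CUBIC)
im=np.zeros((400,680,3),np.uint8);im[:,:360]=c;im[:300,360:680]=d
cv2.imwrite("pics/crop1.png",im[:,:,::-1])
for n,f in(("scene",a),("top",b)):
    P=cloud(f);g=f["color"].astype(int);dark=(g.max(2)-g.min(2)<40)
    for nm,x,y,r,z0,z1 in(("round",618,262,45,80,96),("sq",535,233,40,80,96),("ob",455,206,40,80,96),("post",540,-225,60,152,170)):
        m=(np.hypot(P[...,0]-x,P[...,1]-y)<r)&(P[...,2]>z0)&(P[...,2]<z1)
        q=P[m];vs,us=np.nonzero(m)
        if len(q): 
            mid=(q.min(0)+q.max(0))/2
            print(n,nm,len(q),"mean",np.round(q.mean(0),1),"mid",np.round(mid,1),"ext",np.round(np.ptp(q,0),1),"px",us.min(),us.max(),vs.min(),vs.max())
E
```

```text
scene round 172 mean [615.5 262.7  86.7] mid [614.  262.1  85.2] ext [25.5 24.9  9.8] px 380 394 267 281
scene sq 144 mean [534.7 235.1  86.6] mid [533.4 234.1  85.3] ext [25.  25.2  9.7] px 396 409 231 243
scene ob 130 mean [454.8 208.   86.5] mid [454.1 207.4  85.5] ext [25.8 24.2 10.8] px 410 422 198 210
scene post 150 mean [ 552.5 -225.7  156.9] mid [ 553.7 -225.2  156.7] ext [42.1 42.6  9.1] px 220 239 94 108
top round 95 mean [611.8 260.9  86.4] mid [612.1 260.7  85.3] ext [23.9 23.6  9.6] px 246 256 197 207
top sq 98 mean [531.2 233.3  87.4] mid [530.4 233.7  86.3] ext [23.5 23.6 10.9] px 257 267 231 241
top ob 101 mean [451.2 206.2  87.2] mid [451.4 206.2  86.6] ext [24.7 23.2 11. ] px 269 279 265 276
top post 135 mean [ 550.7 -226.3  158.8] mid [ 550.9 -226.9  158.2] ext [40.7 41.8 12.1] px 462 482 208 227
```

View pics/crop0.png

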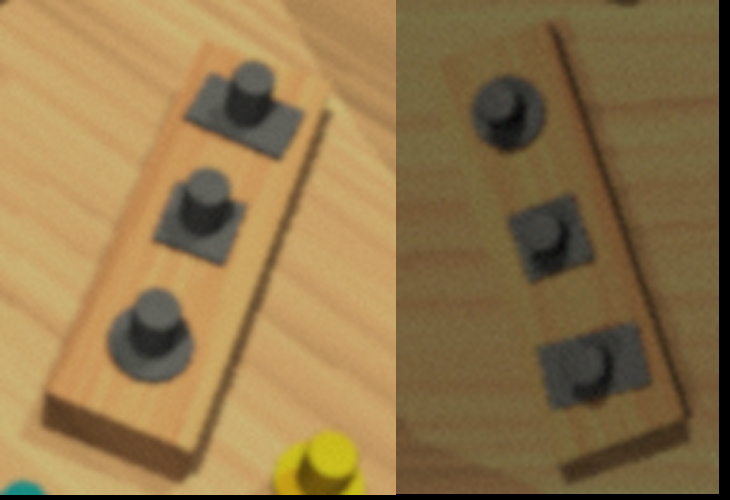

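View pics/crop1.png

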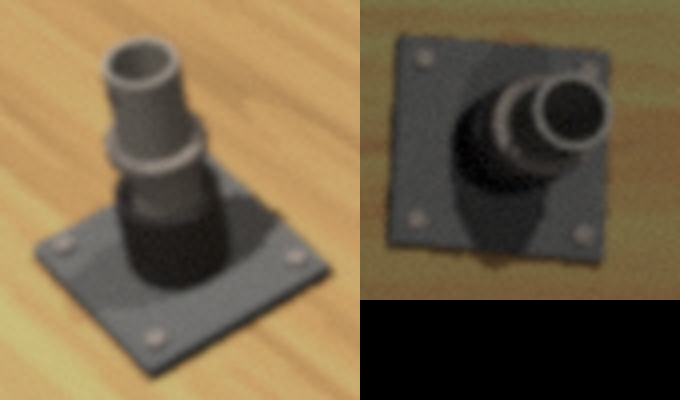

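```bash
cat >> h.py <<'E'
from scipy.spatial.transform import Rotation as Ro
def to(s,target):
    R=Ro.from_rotvec(s["eef_rot"]).as_matrix(); d=np.array(target)-s["eef_pos"]
    return np.round(R.T@d,1)
E
python3 - <<'E'
from h import *
from station import ctrl
s=ctrl.observe();R=Ro.from_rotvec(s["eef_rot"]).as_matrix();print(np.round(R,3));print(s["t"],s["joints"])
z=R[:,2];print("jaw yaw deg",np.degrees(np.arctan2(z[1],z[0])))
print(to(s,[613.5,262,130]))
for n in("scene","top"):
    f=np.load(n+"0.npz");g=cv2.cvtColor(f["color"],cv2.COLOR_RGB2GRAY)
    uv=proj(f,[613.5,262,88])[0][0],proj(f,[552,-226,160])[0][0]
    print(n,uv)
E
```

```text
[[-0.001 -0.929  0.369]
 [-0.002  0.369  0.929]
 [-1.     0.    -0.002]]
0.1 [1.06523348e+00 4.86336921e-02 9.77468027e-02 1.62198285e+00
 1.68991296e-05 1.44298030e+00]
jaw yaw deg 68.35671671585699
[ 100.2 -473.7  -54.4]
scene (array([387.4660536 , 272.44074926]), array([229.33674236,  99.75873618]))
top (array([250.15707924, 200.94232981]), array([472.02623105, 217.0010196 ]))
```

Call:
play_rows --moves '[0,0,0,-0.141,0.3,0,0,0,-0.141,0.3,0,0,0,-0.141,0.3,0,0,0,-0.141,0.3,0,0,0,-0.141,0.3,0,0,0,0,0.3]'

```text
t: 0.7
eef_pos: [193.5, 487.7, 230.7]
eef_rot: [-1.446, 1.038, 1.446]
ft_force: [-1.0, 0.4, -0.1]
opening: 55.8
```

```bash
python3 - <<'E'
from h import *
from station import ctrl
s=ctrl.observe();R=Ro.from_rotvec(s["eef_rot"]).as_matrix();z=R[:,2];print(np.degrees(np.arctan2(z[1],z[0])),s["joints"],s["opening"],s["t"])
print(to(s,[613.5,262,130]))
E
```

```text
108.73601801029855 [1.06522146e+00 4.84080920e-02 9.83349921e-02 1.62198718e+00
 4.92355809e-06 7.38216648e-01] 55.7752289037485 0.7
[ 100.7 -325.3 -348.6]
```

Call:
play_rows --moves '[0,-30,-32,0,0.3,0,-30,-32,0,0.3,0,-30,-32,0,0.3,0,-30,-32,0,0.3,0,-30,-32,0,0.3,0,-30,-32,0,0.3,0,-30,-32,0,0.3,0,-30,-32,0,0.3,0,-30,-32,0,0.3,0,-30,-32,0,0.3]'

```text
t: 1.7
eef_pos: [581.9, 280.2, 230.8]
eef_rot: [-1.443, 1.039, 1.444]
ft_force: [0.6, 0.6, 0.4]
opening: 55.6
```

Call:
play_rows --moves '[10,-15,-18,0,0.3,30,-10,-10,0,0.3,30,0,0,0,0.3,20,0,0,0,0.3,0,0,0,0,0.3,0,0,0,0,0.3]'

```text
t: 2.3
eef_pos: [612.8, 262.8, 140.9]
eef_rot: [-1.444, 1.039, 1.446]
ft_force: [-0.2, 0.8, 1.0]
opening: 55.2
```

```bash
python3 - <<'E'
from h import *
from station import ctrl
s=ctrl.observe();R=Ro.from_rotvec(s["eef_rot"]).as_matrix();print(np.round(R,3),s["eef_pos"],s["joints"],s["opening"],s["t"])
print(to(s,[613.5,262,57]))
c=[]
for n in("scene","top"):
    f=ctrl.grab_frame(n);u,v=proj(f,[613,262,100])[0][0].astype(int)
    g=f["color"][max(0,v-55):v+55,max(0,u-55):u+55]
    c.append(cv2.resize(g,(396,396),interpolation=cv2.INTER_CUBIC))
cv2.imwrite("pics/pre1.png",np.hstack(c)[:,:,::-1])
E
```

```text
[[-0.002 -0.947 -0.32 ]
 [-0.    -0.32   0.947]
 [-1.     0.002  0.   ]] [612.7884874  262.75260486 140.85147608] [ 3.04566971e-01  4.23953552e-01  3.62929964e-01  1.51138792e+00
 -1.00215122e-05 -2.09952812e-02] 55.17390009223591 2.3
[83.9 -0.6 -0.9]
```

View pics/pre1.png

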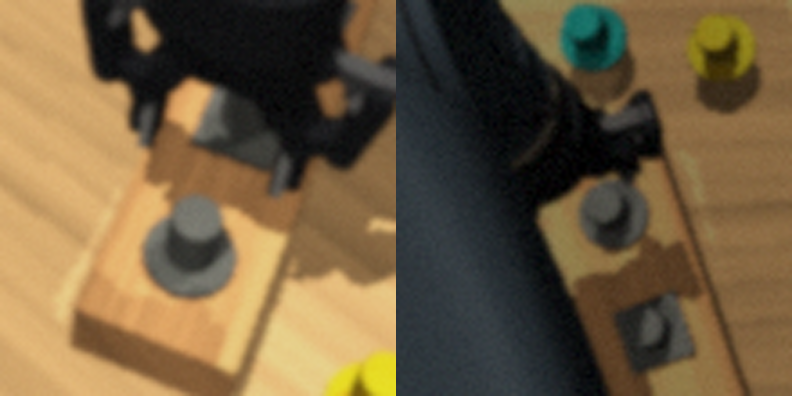

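Call:
play_rows --moves '[20,-0.3,-0.4,0,0.3,20,-0.3,-0.4,0,0.3,20,0,0,0,0.3,14,0,0,0,0.3,9,0,0,0,0.3,0,0,0,0,0.3,0,0,0,0,0.3]'

```text
t: 3.1
eef_pos: [614.6, 262.5, 59.3]
eef_rot: [-1.446, 1.035, 1.445]
ft_force: [-0.9, 0.1, 0.1]
opening: 55.2
```

```bash
python3 - <<'E'
from h import *
from station import ctrl
s=ctrl.observe()
print(to(s,[613.5,262,57]),s["ft_force"])
c=[]
for n in("scene","top"):
    f=ctrl.grab_frame(n);u,v=proj(f,[613,262,80])[0][0].astype(int)
    g=f["color"][max(0,v-40):v+40,max(0,u-40):u+40]
    c.append(cv2.resize(g,(396,396),interpolation=cv2.INTER_CUBIC))
cv2.imwrite("pics/pre2.png",np.hstack(c)[:,:,::-1])
E
```

```text
[ 2.3  1.3 -0.1] [-0.89152839  0.09300811  0.10738534]
```

View pics/pre2.png

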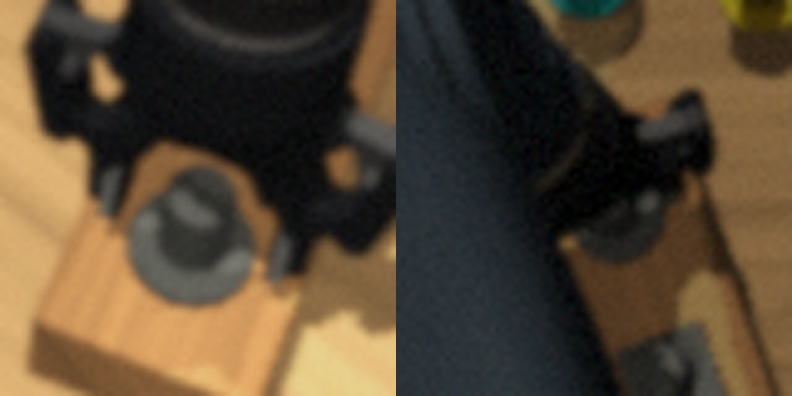

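Call:
play_rows --moves '[2,0.8,0,0,-0.2,0,0,0,0,-0.6,0,0,0,0,-1,0,0,0,0,-1,0,0,0,0,-1,0,0,0,0,-1,0,0,0,0,-1,0,0,0,0,-1]' --force 80

```text
t: 4.0
eef_pos: [613.8, 262.2, 57.1]
eef_rot: [-1.446, 1.035, 1.445]
ft_force: [0.3, 0.6, 5.3]
opening: 24.2
```

Call:
play_rows --moves '[-10,0,0,0,-1,-20,0,0,0,-1,-30,0,0,0,-1,-30,0,0,0,-1,-30,0,0,0,-1,-30,0,0,0,-1,-20,0,0,0,-1,-10,0,0,0,-1,0,0,0,0,-1]'

```text
t: 4.9
eef_pos: [613.9, 262.2, 237.7]
eef_rot: [-1.447, 1.034, 1.444]
ft_force: [0.9, 0.7, -1.1]
opening: 24.3
```

```bash
python3 - <<'E'
from h import *
from station import ctrl
s=ctrl.observe();R=Ro.from_rotvec(s["eef_rot"]).as_matrix();print(np.round(R,3),s["eef_pos"],s["joints"],s["ft_force"])
print(to(s,[552,-226,240]))
f=ctrl.grab_frame("scene");cv2.imwrite("pics/lift.png",f["color"][:,:,::-1])
E
```

```text
[[ 0.002 -0.947 -0.321]
 [ 0.001 -0.321  0.947]
 [-1.    -0.002 -0.   ]] [613.87710408 262.24995417 237.69945152] [ 3.03366420e-01  4.45536178e-01  5.84547398e-01  1.70760544e+00
 -3.70805346e-05 -2.38816028e-02] [ 0.90672328  0.69420247 -1.09969894]
[  -2.7  215.5 -442.4]
```

View pics/lift.png

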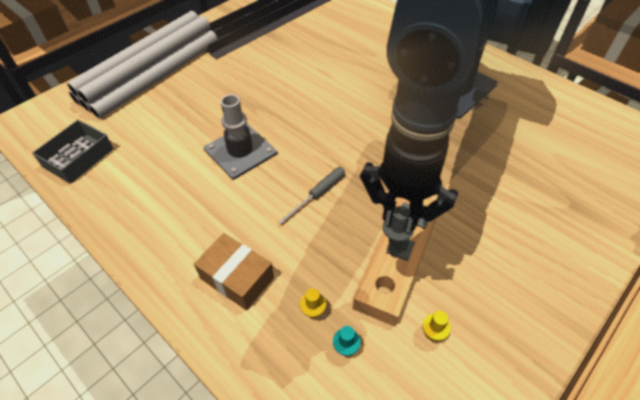

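Call:
play_rows --moves '[-1,10,-20,0,-1,-1,20,-41,0,-1,0,21,-43,0,-1,0,21,-43,0,-1,0,21,-43,0,-1,0,21,-43,0,-1,0,21,-43,0,-1,0,21,-43,0,-1,0,21,-43,0,-1,0,21,-43,0,-1]'

```text
t: 5.95
eef_pos: [554.4, -186.4, 235.7]
eef_rot: [-1.442, 1.037, 1.45]
ft_force: [0.5, 0.8, -0.1]
opening: 24.0
```

Call:
play_rows --moves '[0,13,-27,0,-1,0,4.5,-10,0,-1,0,0,0,0,-1,0,0,0,0,-1,0,0,0,0,-1]'

```text
t: 6.45
eef_pos: [551.5, -224.0, 237.9]
eef_rot: [-1.446, 1.035, 1.448]
ft_force: [-0.7, -0.3, -0.2]
opening: 23.8
```

```bash
python3 - <<'E'
from h import *
from station import ctrl
s=ctrl.observe();R=Ro.from_rotvec(s["eef_rot"]).as_matrix();print(np.round(R,3),s["eef_pos"],s["joints"],s["ft_force"])
print(to(s,[552,-226,240]))
c=[]
for n in("scene","top"):
    f=ctrl.grab_frame(n);np.savez(n+"1.npz",**f);u,v=proj(f,[552,-226,180])[0][0].astype(int);print(u,v)
    g=f["color"][max(0,v-50):v+50,max(0,u-50):u+50];print(g.shape)
    c.append(cv2.resize(g,(400,400),interpolation=cv2.INTER_CUBIC))
cv2.imwrite("pics/over.png",np.hstack(c)[:,:,::-1])
E
```

```text
[[-0.001 -0.946 -0.323]
 [ 0.001 -0.323  0.946]
 [-1.     0.     0.001]] [ 551.50448319 -223.95445423  237.90691199] [-4.98688734e-01  2.38634185e-01  3.24058057e-01  1.65731508e+00
  6.06791995e-04 -8.28031600e-01] [-0.6523089  -0.26075293 -0.19616134]
[-2.1  0.2 -2.1]
227 92
(100, 100, 3)
474 215
(100, 100, 3)
```

View pics/over.png

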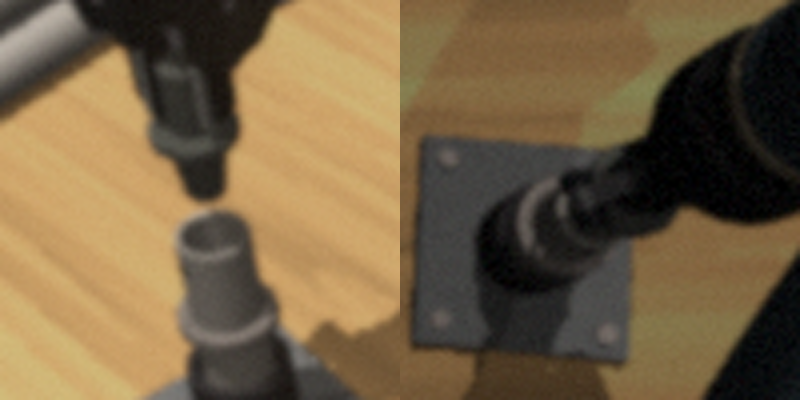

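```bash
python3 - <<'E'
from h import *
f=np.load("scene1.npz")
for n,p in(("tip",[551.5,-224,190.6]),("collar_c",[551.5,-224,228.6]),("rim",[552,-226,160]),("ringtop",[552,-226,100])):
    u=proj(f,p)[0][0]; print(n,u,(u-[177,42])*4)
o=np.array([177,42])
print("rim ray",ray(f,o+np.array([215,238])/4,160))
g=cv2.resize(f["color"][50:130,190:270],(800,800),interpolation=cv2.INTER_CUBIC)[:600]
cv2.imwrite("pics/ov2.png",cv2.convertScaleAbs(g[:,:,::-1],alpha=1.4,beta=10))
P=cloud(f)
m=(np.abs(P[...,0]-552)<45)&(np.abs(P[...,1]+226)<45)
for z0,z1 in((150,165),(188,205),(205,222),(224,236),(90,108)):
    k=m&(P[...,2]>z0)&(P[...,2]<z1);q=P[k];print(z0,len(q),np.round(q.mean(0),1),np.round(q.min(0),1),np.round(q.max(0),1))
E
```

```text
tip [227.76326037  88.56872149] [203.05304148 186.27488596]
collar_c [224.67194491  73.47035714] [190.68777963 125.88142855]
rim [229.33674236  99.75873618] [209.34696944 231.03494474]
ringtop [233.66547212 120.74081632] [226.66188847 314.96326528]
rim ray [ 553.60490341 -219.36903518  160.        ]
150 172 [ 552.5 -225.5  156. ] [ 531.8 -246.8  150. ] [ 572.9 -205.6  161. ]
188 62 [ 556.2 -215.7  197.9] [ 541.  -230.2  188.6] [ 564.  -208.7  205. ]
205 54 [ 558.2 -214.1  211.3] [ 546.6 -227.1  205.3] [ 565.9 -207.1  218.6]
224 191 [ 559.4 -214.7  230.3] [ 528.9 -242.8  225. ] [ 576.3 -199.5  235.7]
90 195 [ 560.  -214.3  104. ] [ 524.3 -252.    96.2] [ 580.3 -196.9  107.9]
```

View pics/ov2.png

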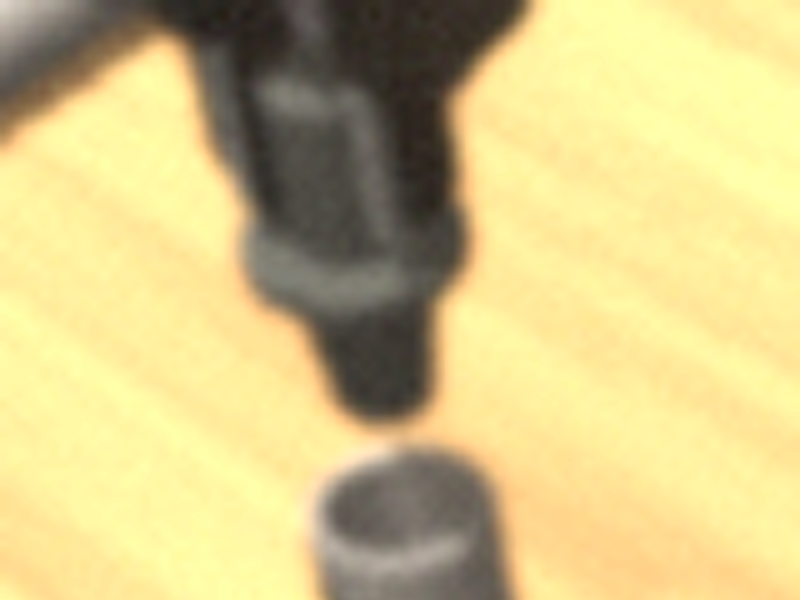

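Call:
play_rows --moves '[6,0,-1.5,0,-1,10,0,0,0,-1,10,0,0,0,-1,8,0,0,0,-1,6,0,0,0,-1,0,0,0,0,-1,0,0,0,0,-1]'

```text
t: 7.25
eef_pos: [551.6, -227.2, 198.1]
eef_rot: [-1.446, 1.036, 1.446]
ft_force: [-0.3, -0.1, -0.1]
opening: 24.1
```

```bash
cat > look.py <<'E'
import sys
from h import *
from station import ctrl
s=ctrl.observe();print(np.round(s["eef_pos"],1),np.round(s["ft_force"],1),np.round(s["torque"],2),s["t"])
f=ctrl.grab_frame("scene");np.savez(sys.argv[1]+".npz",**f)
g=cv2.resize(f["color"][60:140,190:270],(800,800),interpolation=cv2.INTER_CUBIC)[:600]
cv2.imwrite("pics/"+sys.argv[1]+".png",cv2.convertScaleAbs(g[:,:,::-1],alpha=1.4,beta=10))
E
python3 look.py ins1
```

```text
[ 551.6 -227.2  198.1] [-0.3 -0.1 -0.1] [-0.   -0.03 -0.04] 7.25
```

View pics/ins1.png

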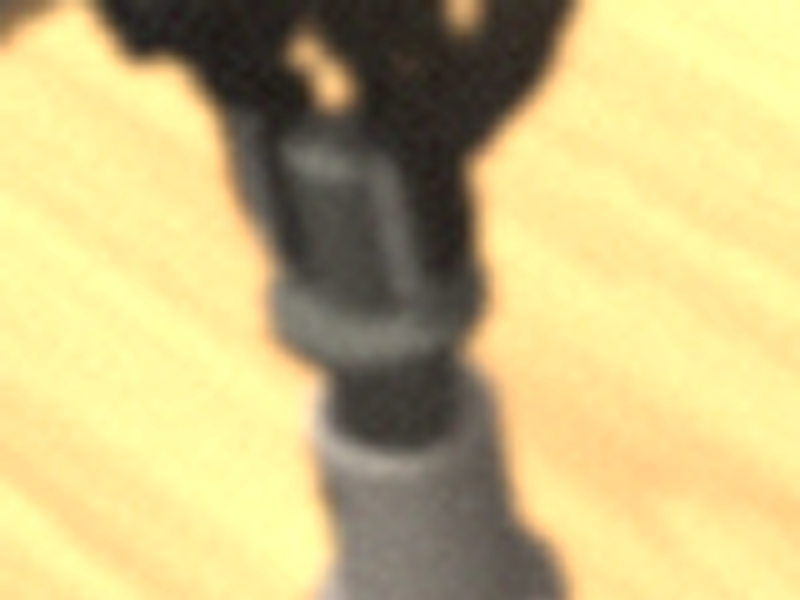

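Call:
play_rows --moves '[0,0.7,1.5,0,-1,5,0,0,0,-1,5,0,0,0,-1,2,0,0,0,-1,0,0,0,0,-1,0,0,0,0,-1]'

```text
t: 7.9
eef_pos: [550.6, -225.9, 186.1]
eef_rot: [-1.446, 1.036, 1.446]
ft_force: [-0.2, 0.9, -0.3]
opening: 24.1
```

```bash
python3 look.py ins2
```

```text
[ 550.6 -225.9  186.1] [-0.2  0.9 -0.3] [ 0.02 -0.01 -0.07] 7.9
```

View pics/ins2.png

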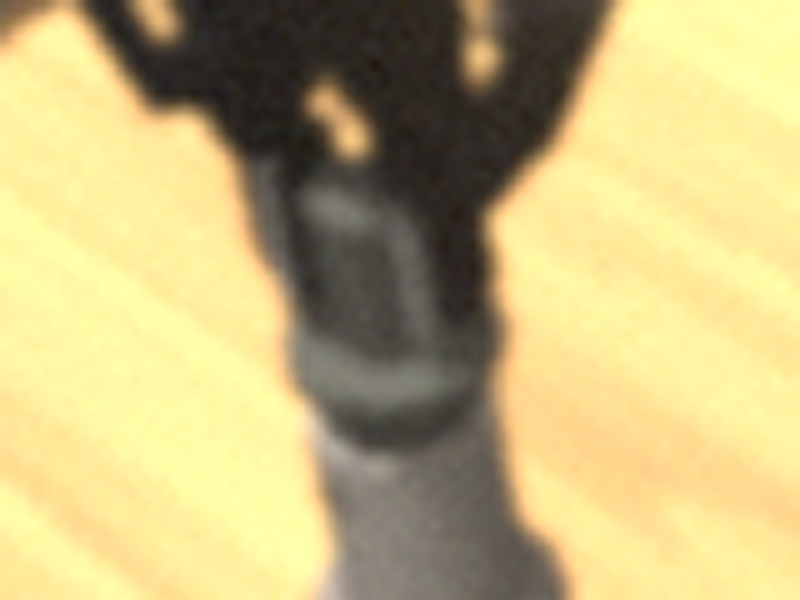

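Call:
play_rows --moves '[3,0,0,0,-1,3,0,0,0,-1,2,0,0,0,-1,0,0,0,0,-1,0,0,0,0,-1]'

```text
t: 8.45
eef_pos: [550.6, -225.9, 178.2]
eef_rot: [-1.446, 1.036, 1.446]
ft_force: [-0.5, -0.1, -2.2]
opening: 24.0
```

```bash
python3 look.py ins3
```

```text
[ 550.6 -225.9  178.2] [-0.5 -0.1 -2.2] [-0.02 -0.02 -0.02] 8.45
```

View pics/ins3.png

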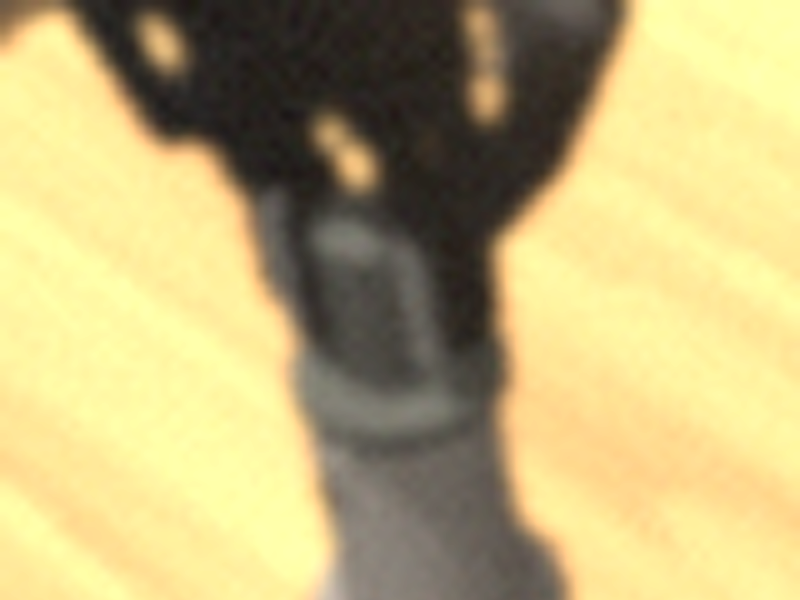

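Call:
play_rows --moves '[2,0,0,0,-1,2,0,0,0,-1,2,0,0,0,-1,1,0,0,0,-1,0,0,0,0,-1,0,0,0,0,-1,0,0,0,0,-1]'

```text
t: 9.2
eef_pos: [550.7, -226.0, 171.7]
eef_rot: [-1.446, 1.036, 1.446]
ft_force: [-0.2, -0.4, 2.5]
opening: 24.0
```

```bash
python3 look.py ins4
```

```text
[ 550.7 -226.   171.7] [-0.2 -0.4  2.5] [0.08 0.13 0.  ] 9.2
```

View pics/ins4.png

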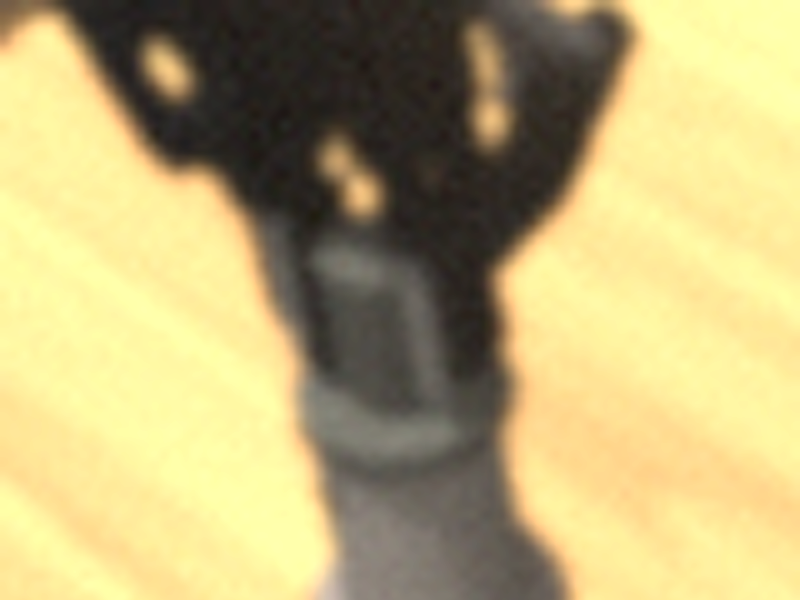

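Call:
play_rows --moves '[2,0,0,0,-1,2,0,0,0,-1,2,0,0,0,-1,2,0,0,0,-1,2,0,0,0,-1,0,0,0,0,-1,0,0,0,0,-1]'

```text
t: 9.95
eef_pos: [550.8, -226.1, 162.2]
eef_rot: [-1.447, 1.036, 1.445]
ft_force: [-1.8, 0.6, 6.4]
opening: 24.1
```

Call:
play_rows --moves '[1.5,0,0,0,-1,1.5,0,0,0,-1,1,0,0,0,-1,0,0,0,0,-1,0,0,0,0,-1,0,0,0,0,-1,0,0,0,0,-1]'

```text
t: 10.65
eef_pos: [550.8, -226.0, 158.9]
eef_rot: [-1.447, 1.036, 1.445]
ft_force: [-3.4, 0.7, 8.1]
opening: 24.2
```

```bash
python3 look.py ins5; python3 - <<'E'
from h import *
from station import ctrl
s=ctrl.observe();R=Ro.from_rotvec(s["eef_rot"]).as_matrix();print("tool x",np.round(R[:,0],3))
a=np.load("scene0.npz");b=np.load("ins5.npz")
for n,f in(("before",a),("now",b)):
    P=cloud(f);q=(np.hypot(P[...,0]-552,P[...,1]+226)<38)
    g=f["color"][75:165,190:280]
    cv2.imwrite(f"pics/r_{n}.png",cv2.resize(g,(400,400),interpolation=cv2.INTER_CUBIC)[:,:,::-1])
x=np.hstack([cv2.imread("pics/r_before.png"),cv2.imread("pics/r_now.png")]);cv2.imwrite("pics/cmp.png",cv2.convertScaleAbs(x,alpha=1.4,beta=10))
E
```

```text
[ 550.8 -226.   158.9] [-3.4  0.7  8.1] [ 0.28  0.54 -0.01] 10.65
tool x [ 0.001 -0.001 -1.   ]
```

View pics/cmp.png

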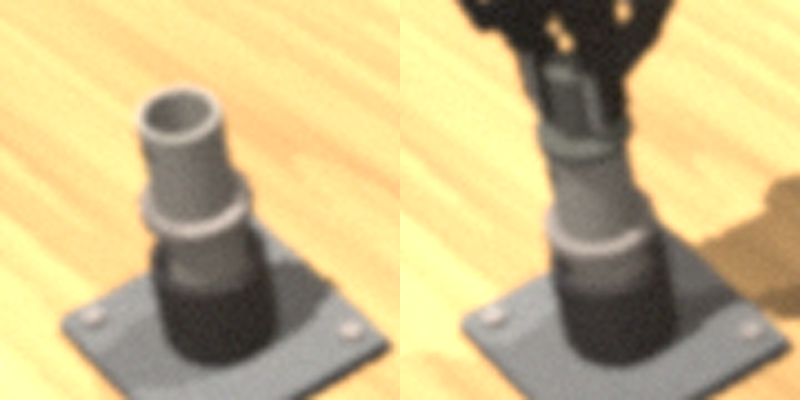

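Call:
play_rows --moves '[0.5,0.4,0.1,0,-1,0.5,0.4,0.1,0,-1,0,0,0,0,-1,0,0,0,0,-1,0,0,0,0,-1,0,0,0,0,-1]'

```text
t: 11.3
eef_pos: [550.8, -226.1, 158.3]
eef_rot: [-1.449, 1.035, 1.443]
ft_force: [-1.5, 1.0, 8.3]
opening: 24.0
```

```bash
python3 look.py ins6
```

```text
[ 550.8 -226.1  158.3] [-1.5  1.   8.3] [ 0.39  0.29 -0.01] 11.3
```

View pics/ins6.png

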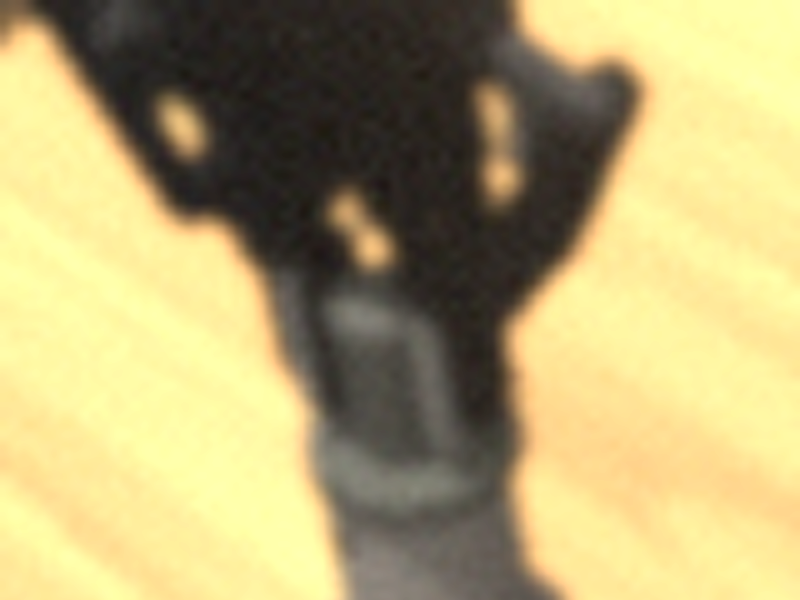

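Call:
play_rows --moves '[1,0,0,0,-1,0,0,0,0,-1,0,0,0,0,-1,0,0,0,0,-1,0,0,0,0,-1,0,0,0,0,-1,0,0,0,0,-1,0,0,0,0,-1]'

```text
t: 12.15
eef_pos: [550.8, -226.1, 157.4]
eef_rot: [-1.449, 1.035, 1.443]
ft_force: [-2.5, 1.9, 9.2]
opening: 24.3
```

```bash
python3 look.py ins7; python3 - <<'E'
from h import *
from station import ctrl
a=np.load("scene0.npz");b=np.load("ins7.npz")
# bright-ring front edge: brightest row along the post column
for n,f in(("before",a),("now",b)):
    g=cv2.cvtColor(f["color"],cv2.COLOR_RGB2GRAY).astype(float)
    print(n,[(int(v),int(g[v,231:238].mean())) for v in range(114,142)])
print([np.round(proj(a,[564,-214,z])[0][0],1).tolist() for z in(97,82)])
P=cloud(b);m=(np.hypot(P[...,0]-552,P[...,1]+226)<30)
for z0,z1 in((137,144),(144,153)):
    q=P[m&(P[...,2]>z0)&(P[...,2]<z1)];print(z0,len(q),q.min(0).round(1),q.max(0).round(1))
E
```

```text
[ 550.8 -226.1  157.4] [-2.5  1.9  9.2] [ 0.37  0.31 -0.01] 12.15
before [(114, 70), (115, 72), (116, 72), (117, 72), (118, 72), (119, 72), (120, 74), (121, 73), (122, 76), (123, 79), (124, 95), (125, 119), (126, 131), (127, 118), (128, 89), (129, 67), (130, 61), (131, 61), (132, 62), (133, 63), (134, 63), (135, 65), (136, 68), (137, 70), (138, 70), (139, 59), (140, 51), (141, 41)]
now [(114, 63), (115, 65), (116, 68), (117, 71), (118, 72), (119, 75), (120, 77), (121, 77), (122, 78), (123, 80), (124, 80), (125, 79), (126, 80), (127, 81), (128, 83), (129, 96), (130, 115), (131, 123), (132, 110), (133, 88), (134, 70), (135, 64), (136, 64), (137, 66), (138, 62), (139, 56), (140, 49), (141, 43)]
[[233.2, 126.9], [234.3, 131.9]]
137 31 [ 541.3 -232.9  137.1] [ 573.7 -203.9  143.7]
144 149 [ 532.3 -245.6  145. ] [ 575.2 -200.7  152.9]
```

```bash
python3 -c "
from station import ctrl
print(ctrl.close_job());s=ctrl.observe();print(s['t'],s['ft_force'],s['eef_pos'])"
```

```text
the job is handed in; nothing more can be done
None
the job is handed in; nothing more can be done
```

I took the round foot from the carrier's far hole, set its spigot into the post and pressed it down to about half travel. I handed the job in at 12.2 s with the foot still held (80 N grip); no verdict came back.

**Last checks:** three measures of the post's travel agree:

| Measure | Reading | Travel |
|---|---|---|
| Ring on the post, scene camera | dropped 5 px | about 15 mm |
| TCP, measured from the height where the collar should meet the rim | 14.7 mm lower | about 15 mm |
| Upward wrist force | 9.2 N | about 14.4 mm |

- **Fit:** the scene picture taken just before the last 1 mm of push shows the collar on the rim with no visible gap. The tool was within about 0.003 rad of vertical, last worked out two small moves before the end. I did not measure the foot's own tilt.
- **Left-alone items:** I planned clear of the square foot, oblong foot, screwdriver and carton. I did not check them again after the foot was seated.

**What disagreed:**
- A sideways force of about 3 N (-2.5 N in x, 1.9 N in y) remained at the end. An earlier 3.4 N reading eased to about 1.8 N after I shifted the tool slightly, then rose again with the last 1 mm of push.
- The gripper read a 24 mm opening on the 26 mm stub.
- The two cameras differed by 1 to 4 mm on absolute positions, but agreed within about 2 mm on the distance from foot to post.

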